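# Hang the bench timer on the polishing hood

### The job

Take the teal bench timer off its desk stand, pulling it straight up out of the sprung catches, and hang it on the side of the polishing hood: bring the two keyholes in its back gently over the two screw heads, then pull it down until the screws are fully home at the top of the slots. Leave it hanging upright and still, and leave the other things on the bench where they are.

Things in the scene. Friction and masses are not known exactly. Their poses are not given: they have to be found in the camera images.
- timer_centre (a point): Bench timer: upright teal box 56 wide (its y) x 28 deep (x) x 96 mm high (z), 0.11 to 0.22 kg. This point is its centre, 48 mm above the underside. Its +x points out of its back (keyhole side); its front (-x) has a display and three buttons. Grip it by the flat sides that face its +y and -y, 56 mm apart, free from 30 mm above the underside to the top. It starts upright in the stand.
- timer_slots (a point): Point on the timer's back midway between the upper ends of its two keyhole slots: 14 mm along the timer's +x from timer_centre and 36 mm above it. The keyholes are 14 mm to either side. Each has an entry hole 18 mm across, its centre 16 mm below this point, funnelling up into an 8 mm wide slot that stops the screw's axis at this height. Back wall 3 mm thick, hollow behind. Axes as timer_centre.
- stand: Dark grey desk stand fixed to the bench, foot 90 x 120 x 12 mm, 42 mm high in all; origin under its centre on the bench, axes parallel to the timer in it. Its central pocket holds the timer's bottom 30 mm with 1.5 mm play, its underside 12 mm above the bench. Two sprung orange rollers grip notches in its sides: it takes 8 to 14 N straight up, mostly over the first 5 mm; clear after 35 mm.
- screws (a point): On the outer face of the hood's flat white side wall, midway between two level screws 28 mm apart on a grey strip, 270 mm above the bench. -y points out of the wall, x level along it, z up. Shank 5, dark head 12 mm across, 3.5 mm thick, its underside 5.5 mm off the wall. Wall top and roof 20 mm higher. Hung home, the timer's +x points along this +y, timer_slots on this point, 0 to 3 mm off the wall.
- polisher: Dust hood of the polishing lathe with its motor, fixed: white sheet steel, 300 deep (its x) x 260 wide (its y) x 290 mm high, open to its -x with a clear shield sloping forward there, motor on its +y side. Origin under the hood's centre, on the bench; the screws are in its -y wall at (-45, -130, 270) mm.
- stone_cast: Yellow stone jaw cast, 64 x 75 x 34 mm, loose on the bench; leave it alone. Origin at its underside.
- denture: Pink denture, 70 x 65 x 17 mm, loose on the bench; leave it alone. Origin at its underside.
- mixing_bowl: Green mixing bowl, 100 mm across, 55 mm high, loose; leave it alone. Origin at its underside.
- paste_jar: Orange jar with a white cap, 60 mm across, 55 mm high, loose; leave it alone. Origin at its underside.
- felt_wheel: Pale felt polishing wheel lying flat, 70 mm across, 16 mm thick, loose; leave it alone. Origin at its underside.
- bur_block: Aluminium block 50 x 75 mm with small burs standing in it, 44 mm high in all, loose; leave it alone. Origin at its underside.
- lab_brush: Bench brush lying flat, loose; leave it alone. Origin at its underside.

How it is judged:
By the outcome, as a careful person would: the job done as asked, in the order asked, and still so for the second after the job is handed in, with the robot touching nothing.
It also fails if it takes over 40 s, if anything falls off the work surface, if the arm or the gripper's body presses on something with over 40 N, if the wrist force passes 120 N, or if a joint passes its speed limit or range.

### The arm

A 6-joint arm with a two-finger parallel gripper is mounted at the origin on the work surface. World frame = base frame: x ahead of the robot, y to its left, z up, the work surface at z = 0. Lengths are in m, angles in degrees, forces in N, time in s.
With the tool pointing down it reaches from about 0.4 to 0.825 m from the base axis. Payload 7 kg.
Tool frame: the origin (TCP) lies at the very end of the fingers, on their centre line; the grasp point (between the pads) lies 19 mm behind it (r.hold_point_z is the distance from the TCP to the grasp point, in m); x points along the fingers, y is the direction in which the jaws open and shut, and the axes are right-handed (so a half turn about x gives the same grasp; the last joint's range is limited). The gripper opens to 88 mm and grips with 3 to 60 N. Pads are 19 mm wide; open, the fingers measure 130 mm over their backs; the gripper's body (78 mm by 193 mm) begins 47 mm behind the grasp point.
Start: joints at [-53.165, 20.546, 0.682, 0, -70.136, -16.507], TCP at [0.234, -0.633, 0.205] pointing down, gripper open.
Joint ranges: [-176.03, 176.03], [-82.01, 121.73], [-58.28, 71.71], [-173.87, 95.51], [-174.79, -0.11], [-173.66, 173.66]. Speed limits (degrees/s): [136.94, 136.94, 172.46, 180, 180, 180].

### API

Orientations are given as [roll, pitch, yaw] about the fixed x, y, z axes, in that order (R = Rz(yaw) Ry(pitch) Rx(roll)).
In Python, from plant import r gives the robot as it stands. The module is installed in compiled form; this text tells all that it offers.
- The arm moves only by the shell command python3 -m creep 'ROWS' [FORCE]. ROWS is JSON, a list of rows, each a list of 7 numbers: the turn, a rotation vector about the tool's x, y, z in rad, then the shift along the tool's x, y, z in cm, then the opening in per cent of the stroke, from 0 (shut) to 100 (fully open). In form: [[rx, ry, rz, x, y, z, fingers], ...]. A call has 1 to 8 rows; each row shifts and turns the commanded pose from where the row before left it, along the tool's axes as they then stand; what a row does not reach is not made up. A row lasts 1/10 s, in which the tool goes at most 50 mm and 8.59 degrees, less where a joint would pass 70% of its speed; a pose out of reach is approached as far as the arm can. A call is refused whole if a number of a shift passes 5 or a number of a turn 0.15, either way. A call with a gripper value outside its range is refused whole. The fingers move at their own pace and stop on an object; FORCE is the grip in N (left out, the last holds). Time passes only in rows, so rows that do not move let the fingers close. It gives the time, the measured TCP pose, the force and the opening at its end, in the units of the state.
- r.get_state(): the state, without advancing time (a new reading comes with each control period).
- r.capture(name): name is "scene" or "top" or "wrist"; returns (picture, depth): 420x560x3 uint8, blue, green, red; 420x560 float32, m along the optical axis (not along the pixel's ray), 0 where there is no reading.
- r.camera_info(name): a dict with "fovy" (degrees; the focal length in pixels is half the picture's height over the tangent of half this angle, whatever the lens; pixels are square), "cx", "cy" (the principal point, pixels), "camera_from_world" (4x4, takes a point from world to camera coordinates). Camera axes: x right, y down, z forward; pixel columns grow to the right and rows downward; lengths in m; the calibration is good to about 2 mm. A picture is of the moment at which its call begins: read the wrist's pose just before it. camera_info takes no time and is no camera call; for the wrist camera it gives the pose at the moment of the call.
- r.close_job(): hands the job in, once; it reports no verdict.
Trained networks look in the newest picture that a camera, given by its name, has taken for a name from the list of things; names that differ only in an ending like _2 or _b are one class to them, and where a whole thing is asked for, a point or a joint stands for the part that bears it (a point fixed in the world has none). Each returns a list of dicts, best first, with "score" (0 to 1); they miss things now and then, are a little off and sometimes report something else, mostly with a low value. They report only what shows in the picture. A call takes as long as a camera call.
- r.look_for(query, camera): "rect" ([left, top, right, bottom] in pixels, round what is visible of it).
- r.masks_of(query, camera): "pixels" (420x560 bool, what is visible of it) and "rect" ([left, top, right, bottom] in pixels, round what is visible of it).
The state is a dict: "time_s": time; "joints": joint angles; "qd": joint speeds; "joint_torque": joint torques, N m; "tcp_pos": TCP position; "eef_rot": TCP orientation; "contact_force": force on the tool from outside, world axes, zero at the start; "moment": the same for the moment, N m; "gripper_width": finger opening in m.
Only numpy, scipy, OpenCV 4.12 (cv2) and the standard library are available. Lean on these libraries where they do the work, as an engineer would, in place of code of your own. Each camera call takes 0.05 s, during which the arm holds its last target. There are 200 camera calls.

## Working session

There is one attempt and no reset: what is moved stays moved. The work goes in short steps, Python scripts to look and compute and a shell command to move; the robot and the scene stay as the last step left them, time stands still between calls to the robot, and variables do not carry over. Pictures are saved under pics/ and viewed, about 8 in all and at most 12, crops included, and the job is handed in when it is done.

```bash
mkdir -p pics
cat > h.py <<'E'
import numpy as np, cv2
from plant import r
from scipy.spatial.transform import Rotation as R
def cloud(name,depth):
    c=r.camera_info(name); f=210/np.tan(np.radians(c["fovy"]/2))
    v,u=np.mgrid[0:420,0:560]
    P=np.stack([(u-c["cx"])/f*depth,(v-c["cy"])/f*depth,depth],-1)
    T=np.linalg.inv(c["camera_from_world"])
    return P@T[:3,:3].T+T[:3,3]
def proj(name,p):
    c=r.camera_info(name); f=210/np.tan(np.radians(c["fovy"]/2)); M=c["camera_from_world"]
    q=np.asarray(p)@M[:3,:3].T+M[:3,3]
    return np.stack([q[...,0]/q[...,2]*f+c["cx"],q[...,1]/q[...,2]*f+c["cy"]],-1)
E
python3 - <<'E'
from h import *
print(r.get_state())
ims=[]
for n in ["scene","top"]:
    p,d=r.capture(n); ims.append(p); X=cloud(n,d); np.save(n+"X.npy",X); np.save(n+"d.npy",d); cv2.imwrite(f"{n}.png",p)
    c=r.camera_info(n); print(n,c["fovy"],c["cx"],c["cy"],np.linalg.inv(c["camera_from_world"]).round(3).tolist())
    for q in ["timer_centre","stand","polisher"]:
        for m in r.masks_of(q,n)[:2]:
            k=m["pixels"]&(d>0); print(q,round(m["score"],2),np.round(m["rect"]),np.median(X[k],0).round(3) if k.any() else None, np.percentile(X[k],2,axis=0).round(3),np.percentile(X[k],98,axis=0).round(3))
            np.save(f"{n}_{q}_m.npy",m["pixels"]) if m is r else None
cv2.imwrite("pics/a.png",cv2.resize(np.vstack(ims),(800,1200))[:600]); cv2.imwrite("pics/b.png",cv2.resize(ims[1],(800,600)))
E
```

```text
{'time_s': 0.0, 'joints': array([-5.31641189e+01,  2.05908563e+01,  6.34656585e-01, -2.20547022e-02,
       -7.01352030e+01, -1.65058367e+01]), 'qd': array([ 0.00509704, -0.0200171 , -0.03326823,  0.03392405, -0.00385711,
        0.00214846]), 'joint_torque': array([ 1.69911906e-03, -5.82723427e+01,  2.93065685e+01,  6.99705809e+00,
        7.11882240e-03, -1.90579881e-04]), 'tcp_pos': array([ 0.23430718, -0.63247504,  0.20422987]), 'eef_rot': array([ 93.7273518 ,  89.90627455, 114.04988549]), 'contact_force': array([-0.04123719, -0.03988011,  1.19648539]), 'moment': array([-0.03141782,  0.00221926,  0.01062502]), 'gripper_width': 0.08728435024295006}
scene 52.20149961026787 279.8332228882516 205.63816574037023 [[0.856, 0.433, -0.283, 0.833], [0.517, -0.729, 0.449, -0.469], [-0.012, -0.531, -0.847, 1.028], [0.0, 0.0, 0.0, 1.0]]
timer_centre 0.65 [222. 259. 248. 292.] [ 0.533 -0.187  0.102] [ 0.474 -0.201  0.005] [ 0.559 -0.132  0.111]
stand 0.75 [212. 263. 268. 312.] [ 0.55  -0.199  0.012] [ 0.469 -0.231  0.001] [ 0.591 -0.135  0.045]
polisher 0.92 [268.   1. 430. 179.] [0.535 0.337 0.24 ] [0.213 0.201 0.011] [0.714 0.604 0.292]
top 42.340621737390386 285.24220414512524 213.39546453263242 [[-0.026, -0.985, 0.17, 0.305], [-1.0, 0.024, -0.015, -0.009], [0.011, -0.17, -0.985, 1.822], [0.0, 0.0, 0.0, 1.0]]
timer_centre 0.75 [ 46. 162. 222. 363.] [0.455 0.425 0.283] [0.19  0.208 0.012] [0.678 0.641 0.296]
timer_centre 0.61 [320. 224. 335. 244.] [ 0.528 -0.178  0.106] [ 0.502 -0.196  0.034] [ 0.558 -0.162  0.116]
stand 0.64 [312. 218. 342. 258.] [ 0.522 -0.167  0.013] [ 0.474 -0.226  0.002] [ 0.59  -0.133  0.047]
stand 0.38 [308. 182. 328. 199.] [ 0.691 -0.153  0.011] [ 0.674 -0.174 -0.005] [ 0.712 -0.122  0.026]
polisher 0.95 [ 43. 164. 228. 358.] [0.455 0.424 0.283] [0.191 0.206 0.012] [0.676 0.641 0.296]
polisher 0.33 [306. 185. 328. 199.] [ 0.692 -0.153  0.011] [ 0.674 -0.174 -0.004] [ 0.713 -0.123  0.026]
```

View pics/a.png

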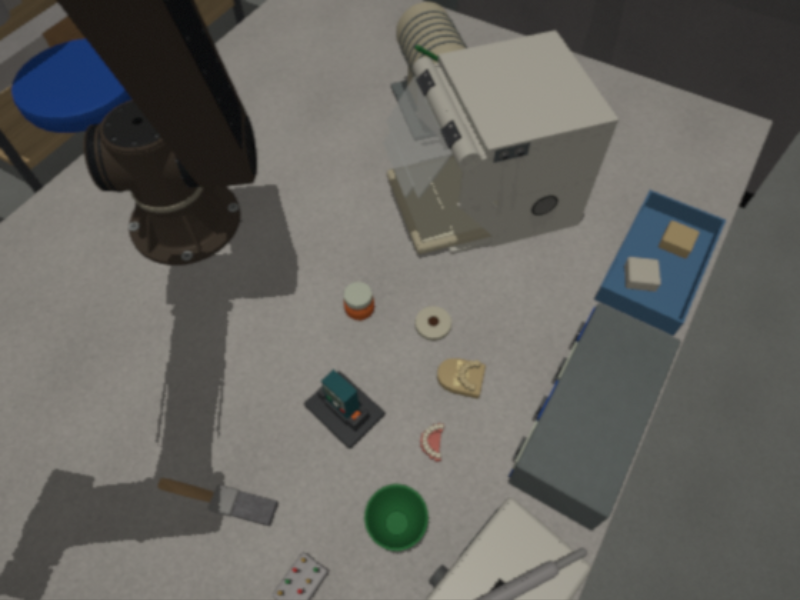

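View pics/b.png

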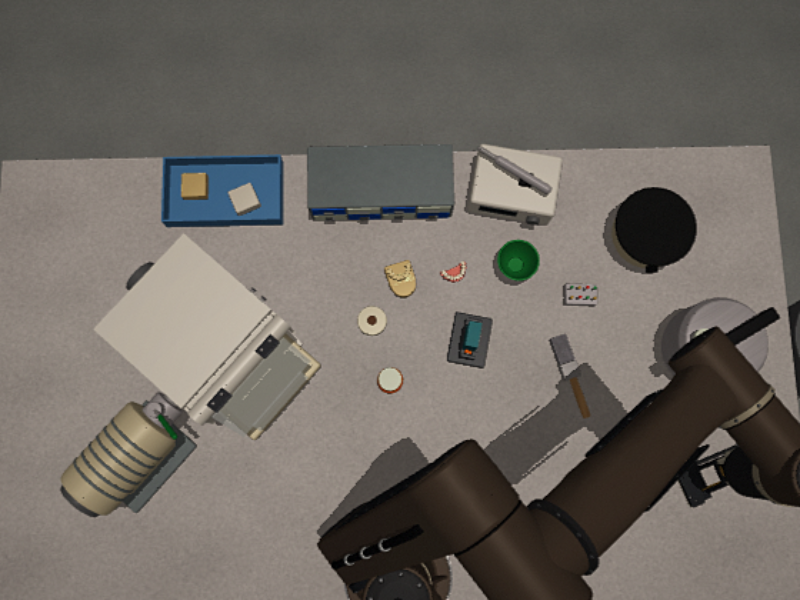

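The scene picture shows the teal timer in its stand near (340,395). The hood is at upper right, and its white wall faces the camera with a strip at (510,152). The top view has the stand at (470,340) and the roof at (185,320). Next I'll fit poses and check which side is the timer's back.

Run:
```python
from h import *
def rect(P):
    (c,s,a)=cv2.minAreaRect((P[:,:2]*1000).astype(np.float32)); return np.round(c,1),np.round(s,1),round(a,1)
for n in ["top","scene"]:
    X=np.load(n+"X.npy").reshape(-1,3)
    x,y,z=X.T
    k=(abs(z-.290)<.006)&(x>.15)&(x<.75)&(y>.15)&(y<.7); k2=k&(abs(z-np.median(z[k]))<.004)
    print(n,"roof",np.median(z[k]),k2.sum(),rect(X[k2]))
    k=(x>.44)&(x<.63)&(y>-.26)&(y<-.1)
    f=k&(z>.006)&(z<.05); print("foot",rect(X[f]),f.sum())
    t=k&(z>.1)&(z<.125); print("ttop",t.sum(),np.median(z[t]),rect(X[t]),X[t].mean(0))
p=cv2.imread("scene.png"); q=cv2.imread("top.png")
a=cv2.resize(p[240:330,195:285],(400,400),interpolation=3)
b=cv2.resize(p[80:155,320:420],(400,300),interpolation=3); c=cv2.resize(q[205:265,300:350],(333,400),interpolation=3)
o=np.zeros((600,800,3),np.uint8); o[:400,:400]=a; o[:300,400:]=b; o[300:600,400:650]=cv2.resize(c,(250,300)); cv2.imwrite("pics/c.png",o)
```

```text
top roof 0.2899920667554745 6400 (array([532.6, 397.6]), array([295.8, 261. ]), 47.8)
foot (array([ 535.2, -179.9]), array([189.5, 159.7]), 0.0) 806
ttop 153 0.10846471107899802 (array([ 530.1, -180.4]), array([28.5, 56.1]), 77.6) [ 0.5305576  -0.18043297  0.10814866]
scene roof 0.2900107579460934 7154 (array([533. , 398.5]), array([292.8, 266.1]), 48.5)
foot (array([ 525.3, -178. ]), array([146.7, 132.9]), 9.4) 1172
ttop 303 0.1077323617783279 (array([ 529.8, -182.3]), array([29.4, 57.1]), 77.7) [ 0.53039062 -0.18277091  0.10742825]
```

View pics/c.png

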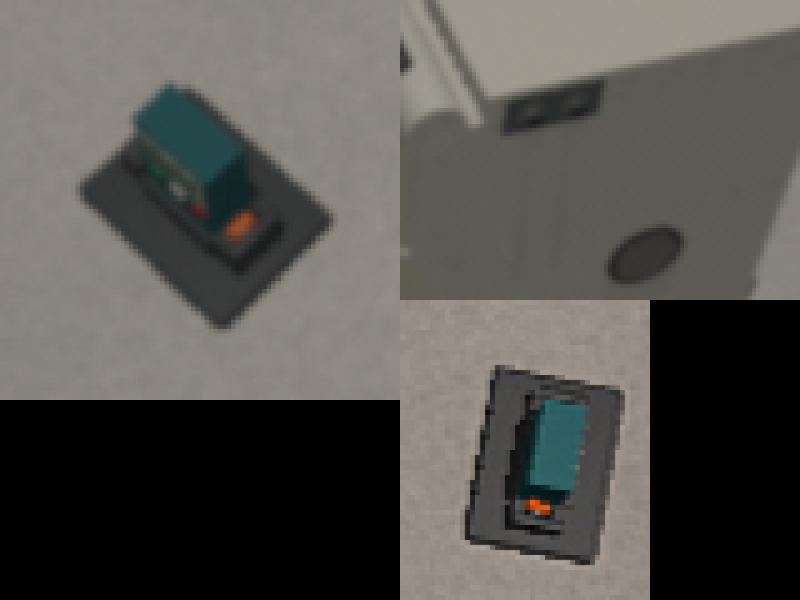

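Run:
```python
from h import *
s=r.get_state(); T=R.from_euler('xyz',s['eef_rot'],degrees=True).as_matrix(); print(T.round(3))
c=r.camera_info("wrist"); W=np.linalg.inv(c["camera_from_world"])
print(c["fovy"],c["cx"],c["cy"]); print("cam pos in tool",(T.T@(W[:3,3]-s['tcp_pos'])).round(4)); print("cam axes in tool\n",(T.T@W[:3,:3]).round(3))
```

```text
[[-0.    -0.347  0.938]
 [ 0.     0.938  0.347]
 [-1.     0.    -0.   ]]
70.21869588780235 282.5375594303557 210.29571221074727
cam pos in tool [-0.1801 -0.     -0.0662]
cam axes in tool
 [[-0.    -0.249  0.968]
 [ 1.    -0.001 -0.   ]
 [ 0.001  0.968  0.249]]
```

```bash
A='[0,0,0,-0.23,2.66,2.94,100]'
python3 -m creep '[[0,0,0,-0.23,2.66,2.94,100],[0,0,0,-0.23,2.66,2.94,100],[0,0,0,-0.23,2.66,2.94,100],[0,0,0,-0.23,2.66,2.94,100],[0,0,0,-0.23,2.66,2.94,100],[0,0,0,-0.23,2.66,2.94,100],[0,0,0,-0.23,2.66,2.94,100],[0,0,0,-0.23,2.66,2.94,100]]'
python3 -m creep '[[0,0,0,-0.23,2.66,2.94,100],[0,0,0,-0.23,2.66,2.94,100],[0,0,0,-0.23,2.66,2.94,100],[0,0,0,-0.23,2.66,2.94,100],[0,0,0,-0.23,2.66,2.94,100],[0,0,0,-0.23,2.66,2.94,100],[0,0,0,-0.23,2.66,2.94,100],[0,0,0,-0.23,2.66,2.94,100]]'
python3 -m creep '[[0,0,0,-0.23,2.66,2.94,100],[0,0,0,-0.23,2.66,2.94,100],[0,0,0,-0.23,2.66,2.94,100],[0,0,0,-0.23,2.66,2.94,100],[0,0,0,-0.23,2.66,2.94,100],[0,0,0,-0.23,2.66,2.94,100],[0,0,0,-0.23,2.66,2.94,100],[0,0,0,-0.23,2.66,2.94,100]]'
python3 -m creep '[[-0.147,0,0,0,0,0,100],[-0.147,0,0,0,0,0,100],[-0.147,0,0,0,0,0,100],[-0.147,0,0,0,0,0,100],[-0.147,0,0,0,0,0,100],[-0.147,0,0,0,0,0,100],[-0.147,0,0,0,0,0,100]]'
python3 -m creep '[[-0.147,0,0,0,0,0,100],[-0.147,0,0,0,0,0,100],[-0.147,0,0,0,0,0,100],[-0.147,0,0,0,0,0,100],[-0.147,0,0,0,0,0,100],[-0.147,0,0,0,0,0,100],[-0.147,0,0,0,0,0,100],[0,0,0,0,0,0,100]]'
python3 -m creep '[[0,0,0,0,0,0,100]]'
python3 - <<'E'
from h import *
s=r.get_state(); print(s['time_s'],s['joints'].round(1),R.from_euler('xyz',s['eef_rot'],degrees=True).as_matrix().round(3).tolist())
p,d=r.capture("wrist"); X=cloud("wrist",d); np.save("wX.npy",X); cv2.imwrite("w.png",p)
print(proj("wrist",[0.5993,.2776,.27]))
for m in r.look_for("screws","wrist")[:3]: print(m)
cv2.imwrite("pics/d.png",cv2.resize(p,(800,600)))
E
```

```text
time_s: 1.2
tcp_pos: [0.3816, -0.3502, 0.2239]
eef_rot: [-46.0, 90.0, -25.7]
contact_force: [1.0, 0.4, 0.2]
gripper_width: 0.0875
time_s: 2.0
tcp_pos: [0.5282, -0.0688, 0.2424]
eef_rot: [-9.7, 90.0, 10.7]
contact_force: [0.3, -1.2, 0.2]
gripper_width: 0.0879
time_s: 2.8
tcp_pos: [0.6749, 0.2123, 0.2605]
eef_rot: [2.8, 90.0, 23.2]
contact_force: [-0.4, -0.2, 0.8]
gripper_width: 0.0878
time_s: 3.5
tcp_pos: [0.6743, 0.2108, 0.2603]
eef_rot: [117.2, 90.0, -163.2]
contact_force: [0.1, -0.6, 0.3]
gripper_width: 0.0877
time_s: 4.3
tcp_pos: [0.6743, 0.2108, 0.2603]
eef_rot: [59.3, 90.0, -162.3]
contact_force: [-0.0, -0.4, 0.0]
gripper_width: 0.0878
time_s: 4.4
tcp_pos: [0.6743, 0.2108, 0.2603]
eef_rot: [44.2, 90.0, -177.8]
contact_force: [-0.4, -0.4, 0.7]
gripper_width: 0.0876
4.4 [ 33.1  22.1  10.1  -0.  -78.   14.9] [[-0.0, -0.669, -0.743], [-0.0, -0.743, 0.669], [-1.0, 0.0, 0.0]]
[284.21539351 383.14654896]
{'rect': [146.9, 243.3, 417.7, 412.9], 'score': 0.92}
```

View pics/d.png

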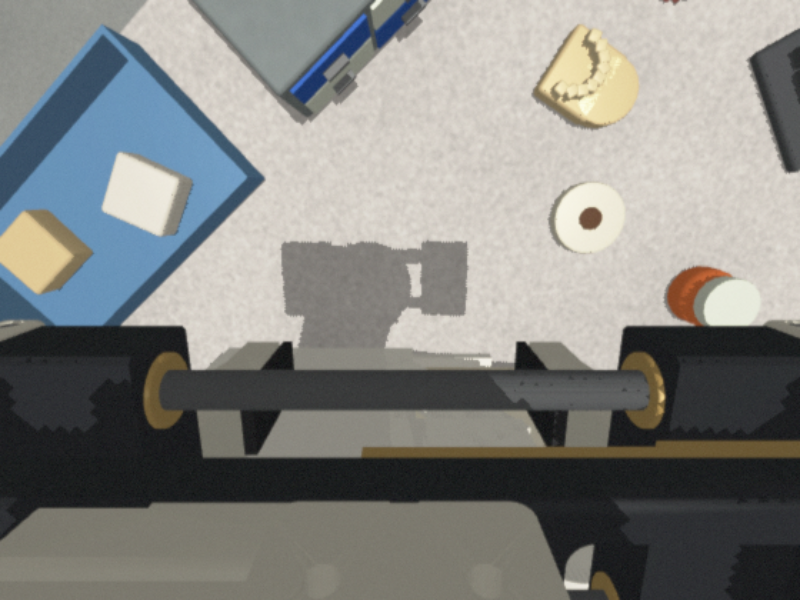

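The gripper body hides the wall in this view: only its grey parts and the roof show, and the bench items are at the top. I'll turn the tool sideways and tilt it to see the screws.

```bash
python3 -m creep '[[0.143,0,0,0,-2.7,0,100],[0.143,0,0,0,-2.7,0.4,100],[0.143,0,0,0,0,0,100],[0.143,0,0,0,0,0,100],[0.143,0,0,0,0,0,100],[0.143,0,0,0,0,0,100],[0.143,0,0,0,0,0,100],[0.143,0,0,0,0,0,100]]'
python3 -m creep '[[0.143,0,0,0,0,0,100],[0.143,0,0,0,0,0,100],[0.143,0,0,0,0,0,100],[0,0,0.122,0,0,0,100],[0,0,0.122,0,0,0,100],[0,0,0.122,0,0,0,100],[0,0,0.122,0,0,0,100],[0,0,0.122,0,0,0,100]]'
python3 -m creep '[[0,0,0,0,0,0,100]]'
cat > lk.py <<'E'
from h import *
import sys
s=r.get_state(); print(s['time_s'],s['tcp_pos'].round(4),s['joints'].round(1),R.from_euler('xyz',s['eef_rot'],degrees=True).as_matrix().round(3).tolist())
p,d=r.capture("wrist"); X=cloud("wrist",d); np.save("wX.npy",X); cv2.imwrite("w.png",p); np.savez("wc.npz",**r.camera_info("wrist"))
cv2.imwrite(sys.argv[1],cv2.resize(p,(800,600)))
E
python3 lk.py pics/e.png; python3 -c "
from h import *
print(proj('wrist',[0.5993,.2776,.27]))"
```

```text
time_s: 5.3
tcp_pos: [0.7104, 0.2514, 0.2603]
eef_rot: [135.1, 90.0, -152.7]
contact_force: [-0.5, -0.2, 0.1]
gripper_width: 0.088
time_s: 6.1
tcp_pos: [0.7109, 0.2512, 0.2613]
eef_rot: [90.0, 54.8, 138.0]
contact_force: [0.5, 0.9, -0.5]
gripper_width: 0.0878
time_s: 6.2
tcp_pos: [0.7117, 0.2476, 0.2549]
eef_rot: [90.8, 54.6, 138.3]
contact_force: [-0.1, -0.2, -2.1]
gripper_width: 0.0874
6.2 [0.7117 0.2476 0.2549] [  16.6   42.2   46.9  -32.  -111.7  -66.6] [[-0.433, -0.6, 0.673], [0.385, 0.552, 0.74], [-0.815, 0.579, -0.008]]
[404.53805917 149.68965132]
```

View pics/e.png

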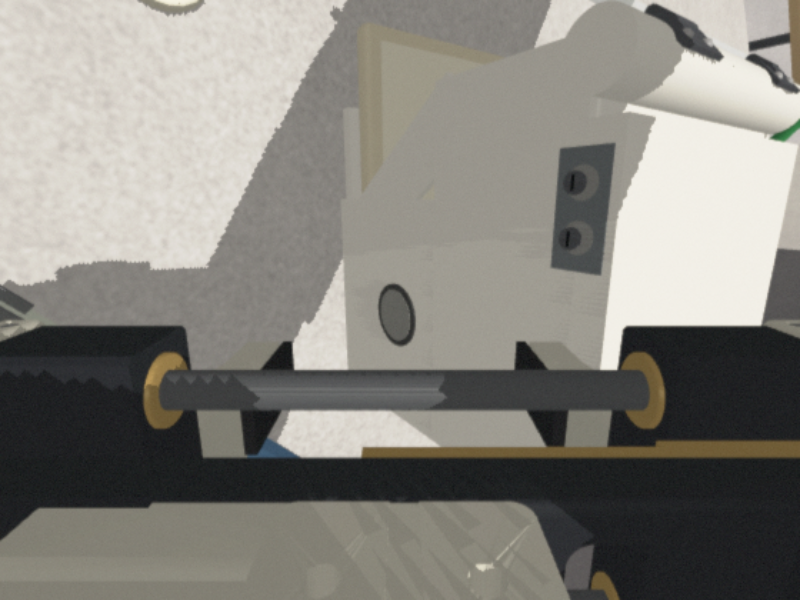

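The two screws are clearly visible at about (578,181) and (572,237) on their strip, within a few pixels of my prediction. I'll measure them from depth.

```bash
cat > sc.py <<'E'
from h import *
T0=r.camera_info("wrist"); p,d=r.capture("wrist"); T1=r.camera_info("wrist"); print(abs(T0["camera_from_world"]-T1["camera_from_world"]).max(), r.get_state()['time_s'])
X=cloud("wrist",d)
v,u=np.mgrid[0:420,0:560]
k=(d>0)&(u>255)&(u<450)&(v>60)&(v<235)
Y=X[k]; guess=np.array([.5993,.2776,.27]); out=np.array([.743,-.669,0])
a=(Y-guess)@out; w=Y[(abs(a)<.006)&(Y[:,2]<.285)&(Y[:,2]>.1)]
for _ in range(4):
    c=np.median(w,0); n=np.linalg.svd(w-w.mean(0),full_matrices=False)[2][2]; n*=np.sign(n@out); c=w.mean(0)
    e=(w-c)@n; w=w[abs(e)<2*e.std()+1e-4]
print("plane n",n.round(4),"yaw hood",np.degrees(np.arctan2(n[0],-n[1])).round(2),"std",e.std(),len(w),"guess off wall mm",1000*(guess-c)@n)
nx=np.array([-n[1],n[0],0]); nx/=np.linalg.norm(nx)
D=(Y-c)@n; h=Y[(D>.0065)&(D<.0125)&(abs((Y-guess)@nx)<.04)&(abs(Y[:,2]-.27)<.02)]
q=np.c_[(h-guess)@nx,h[:,2]]*1000; off=((h-c)@n*1000)
for s in (-1,1):
    m=q[:,0]*s>0; g=q[m]; (cc,rad)=cv2.minEnclosingCircle(g.astype(np.float32)); print("head",m.sum(),"mean",g.mean(0).round(1),"circ",np.round(cc,1),round(rad,1),"off",np.median(off[m]).round(1))
# roof height near
rf=X[(d>0)&(u>430)&(u<540)&(v>120)&(v<220)]; print("roof z",np.median(rf[:,2]))
b=X[(d>0)&(u<100)&(v<150)]; print("bench z",np.median(b[:,2]))
E
python3 sc.py
```

```text
0.0032592923034931998 6.3
plane n [ 0.7417 -0.6707  0.0015] yaw hood 47.88 std 0.0004776737280721749 21906 guess off wall mm -0.5750959139674275
head 218 mean [-16.1 272.9] circ [-16.3 272.2] 6.1 off 8.8
head 200 mean [ 11.6 273.1] circ [ 12.1 272.6] 6.1 off 8.8
roof z 0.2917448315275635
bench z 0.0023994222978348245
```

```bash
python3 sc.py; python3 -c "
from h import *
s=r.get_state(); print(s['tcp_pos'],s['qd'],s['time_s'],s['eef_rot'])"
```

```text
0.002460276083553259 6.35
plane n [ 7.416e-01 -6.708e-01  1.000e-04] yaw hood 47.87 std 0.0004713665972559377 21706 guess off wall mm -0.6570677609942849
head 213 mean [-16.4 272.7] circ [-16.6 272.6] 6.2 off 8.8
head 198 mean [ 11.6 273. ] circ [ 11.9 272.2] 6.4 off 8.7
roof z 0.29177927090944855
bench z 0.0020896315609860716
[0.71085899 0.25102968 0.25976402] [ 1.57823519 -2.1455501  -0.17083167  0.19430064 -0.03228676  0.40223279] 6.35 [ 90.12745097  55.11477849 138.11278252]
```

```bash
python3 -m creep '[[0,0,-0.122,0,-1,0,100],[0,0,-0.122,0,1,0,100],[0,0,-0.122,0,0,0,100],[0,0,-0.122,0,0,0,100],[0,0,-0.122,0,0,0,100],[-0.13,0,0,0,0,0,100],[-0.13,0,0,0,0,0,100],[-0.13,0,0,0,0,0,100]]'
python3 -m creep '[[-0.13,0,0,0,0,0,100],[0,0,0,0.5,0.7,-3.84,100],[0,0,0,0.5,0.7,-3.84,100],[0,0,0,0.5,0.7,-3.84,100],[0,0,0,0.5,0.7,-3.84,100],[0,0,0,0.5,0.7,-3.84,100],[0,0,0,0.5,0.7,-3.84,100],[0,0,0,0.5,0.7,-3.84,100]]'
python3 -m creep '[[0,0,0,0.5,0.7,-3.84,100],[0,0,0,0.5,0.7,-3.84,100],[0,0,0,0.5,0.7,-3.84,100],[0,0,0,0,0,0,100],[0,0,0,0,0,0,100],[0,0,0,0,0,0,100]]'
cat > tm.py <<'E'
from h import *
p,d=r.capture("wrist"); X=cloud("wrist",d); cv2.imwrite("w2.png",p)
s=r.get_state(); print(s['time_s'],s['tcp_pos'].round(4)); T=R.from_euler('xyz',s['eef_rot'],degrees=True).as_matrix(); print(T.round(3).tolist(), "yaw y",np.degrees(np.arctan2(T[1,1],T[0,1])))
Y=X.reshape(-1,3); k=(Y[:,2]>.1)&(Y[:,2]<.118)&(abs(Y[:,0]-.53)<.06)&(abs(Y[:,1]+.18)<.05); P=Y[k]
z=np.median(P[:,2]); P=P[abs(P[:,2]-z)<.003]; print(len(P),z,P.mean(0),cv2.minAreaRect((P[:,:2]*1000).astype(np.float32)))
b=Y[(abs(Y[:,2])<.01)]; print("bench",np.median(b[:,2]))
E
python3 tm.py
```

```text
time_s: 7.15
tcp_pos: [0.7087, 0.2541, 0.2623]
eef_rot: [-54.6, 89.7, 16.4]
contact_force: [0.5, 0.8, 0.4]
gripper_width: 0.0874
time_s: 7.95
tcp_pos: [0.605, -0.0007, 0.2264]
eef_rot: [-75.1, 89.7, 3.0]
contact_force: [-0.5, 0.3, -0.2]
gripper_width: 0.0877
time_s: 8.55
tcp_pos: [0.5617, -0.1079, 0.2107]
eef_rot: [-79.6, 89.8, -1.6]
contact_force: [0.1, 1.1, -0.4]
gripper_width: 0.0876
8.6 [ 0.5618 -0.1078  0.2104]
[[0.002, -0.978, 0.208], [-0.0, 0.208, 0.978], [-1.0, -0.002, 0.0]] yaw y 168.01690323713171
1965 0.10826312104930902 [ 0.53308092 -0.18102721  0.10825686] ((532.956787109375, -180.92428588867188), (27.106534957885742, 55.73624801635742), 77.93993377685547)
bench 0.00031761826373802315
```

```bash
python3 -m creep '[[0,0,0,0,0.7,-3.9,100],[0,0,0,0,0.7,-3.9,100],[0,0,0,0,0,0,100],[0,0,0,4,0,0,100],[0,0,0,4,0,0,100],[0,0,0,3,0,0,100],[0,0,0,2,0,0,100],[0,0,0,0.9,0,0,100]]'
python3 -m creep '[[0,0,0,0,0,0,100],[0,0,0,0,0,0,100],[0,0,0,0,0,0,100]]'
```

```text
time_s: 9.4
tcp_pos: [0.5306, -0.1811, 0.0683]
eef_rot: [99.9, 89.8, 177.9]
contact_force: [-0.6, -0.1, 0.4]
gripper_width: 0.0876
time_s: 9.7
tcp_pos: [0.5322, -0.1822, 0.0717]
eef_rot: [-83.5, 89.9, -5.6]
contact_force: [-0.1, -0.6, -0.3]
gripper_width: 0.0877
```

```bash
python3 -m creep '[[0,0,0,0,0,0,70],[0,0,0,0,0,0,70],[0,0,0,0,0,0,66],[0,0,0,0,0,0,50],[0,0,0,0,0,0,50],[0,0,0,0,0,0,50],[0,0,0,0,0,0,50]]' 50
python3 -c "
from h import *
print(r.get_state())"
```

```text
time_s: 10.4
tcp_pos: [0.5313, -0.1824, 0.0705]
eef_rot: [-94.1, 90.0, -16.2]
contact_force: [1.4, -0.5, 2.1]
gripper_width: 0.0554
{'time_s': 10.4, 'joints': array([ 1.02110134e+00,  1.71587184e+01, -2.37676386e+01,  9.73705560e-03,
       -4.90499177e+01, -1.31141258e+01]), 'qd': array([ 0.05624625,  0.03783776, -0.03883008, -0.03333591,  0.02259981,
       -0.04501487]), 'joint_torque': array([ 3.58044541e-03, -4.70439184e+01,  2.28101778e+01,  5.31011000e+00,
       -5.68403641e-02, -1.36732131e-03]), 'tcp_pos': array([ 0.53127968, -0.18241249,  0.07050815]), 'eef_rot': array([-94.11404183,  89.97516067, -16.2006861 ]), 'contact_force': array([ 1.3686681 , -0.4989923 ,  2.07538671]), 'moment': array([-0.05821012, -0.01400421,  0.03235352]), 'gripper_width': 0.05541013418496123}
```

```bash
python3 -m creep '[[0,0,0,-0.2,0,0,50],[0,0,0,-0.3,0,0,50],[0,0,0,-0.3,0,0,50],[0,0,0,-0.3,0,0,50]]'
python3 -m creep '[[0,0,0,-0.5,0,0,50],[0,0,0,-0.5,0,0,50],[0,0,0,-0.5,0,0,50],[0,0,0,-0.6,0,0,50],[0,0,0,-1,0,0,50],[0,0,0,-1.5,0,0,50],[0,0,0,-2,0,0,50],[0,0,0,-2,0,0,50]]'
python3 - <<'E'
from h import *
p,d=r.capture("scene"); X=cloud("scene",d).reshape(-1,3); s=r.get_state(); print(s['tcp_pos'],s['contact_force'],s['gripper_width'],s['time_s'])
cv2.imwrite("pics/f.png",cv2.resize(p[190:330,160:300],(600,600),interpolation=3))
E
```

```text
time_s: 10.8
tcp_pos: [0.5311, -0.1823, 0.0816]
eef_rot: [128.7, 90.0, -153.4]
contact_force: [0.3, 0.6, -3.0]
gripper_width: 0.0553
time_s: 11.6
tcp_pos: [0.5308, -0.1823, 0.1685]
eef_rot: [105.1, 90.0, -177.0]
contact_force: [0.0, 0.6, -2.2]
gripper_width: 0.0555
[ 0.53276184 -0.182867    0.172324  ] [ 2.81221338 -0.62086298  2.24523058] 0.0558844739177927 11.65
```

View pics/f.png

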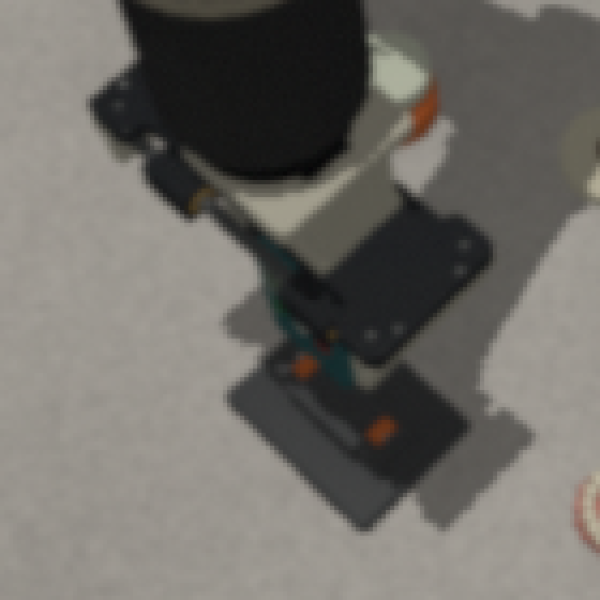

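The timer is out of the stand and upright in the jaws, with the empty orange rollers at (305,365) and (382,430). Next I'll raise it, turn it and carry it over.

```bash
python3 -m creep '[[-0.1307,0,0,-1.13,0,0,50],[-0.1307,0,0,-1.13,0,0,50],[-0.1307,0,0,-1.13,0,0,50],[-0.1307,0,0,-1.13,0,0,50],[-0.1307,0,0,-1.13,0,0,50],[-0.1307,0,0,-1.13,0,0,50],[-0.1307,0,0,-1.13,0,0,50],[-0.1307,0,0,-1.13,0,0,50]]'
python3 -m creep '[[0,0,0,0,-2,0.5,50],[0,0,0,0,-3,1,50],[0,0,0,0,-3.5,1.5,50],[0,0,0,0,-3.5,1.5,50],[0,0,0,0,-3.5,1.5,50],[0,0,0,0,-3.5,1.5,50],[0,0,0,0,-3.5,1.5,50],[0,0,0,0,-3.5,1.5,50]]'
python3 -m creep '[[0,0,0,0,-3.5,1.5,50],[0,0,0,0,-3.5,1.5,50],[0,0,0,0,-3,1.5,50],[0,0,0,0,-2,1.5,50],[0,0,0,0,-0.5,1,50],[0,0,0,0,0,0,50],[0,0,0,0,0,0,50],[0,0,0,0,0,0,50]]'
cat > ck.py <<'E'
from h import *
import time
S=np.array([.5982,.2755,.27]); yaw=np.radians(47.87); nx=np.array([np.cos(yaw),np.sin(yaw),0]); n=np.array([np.sin(yaw),-np.cos(yaw),0])
s=r.get_state(); T=R.from_euler('xyz',s['eef_rot'],degrees=True).as_matrix(); t=s['tcp_pos']
print(s['time_s'],t.round(4),"force",s['contact_force'].round(1),"w",s['gripper_width'].round(4),"qd",abs(s['qd']).max().round(2))
print("TCP-S along wall %.1f out %.1f z %.1f mm"%tuple(1000*np.array([(t-S)@nx,(t-S)@n,t[2]-S[2]])),"yaw y",np.degrees(np.arctan2(T[1,1],T[0,1])).round(2),"x axis",T[:,0].round(4))
E
python3 ck.py
python3 - <<'E'
from h import *
s=r.get_state(); T=R.from_euler('xyz',s['eef_rot'],degrees=True).as_matrix()
p,d=r.capture("wrist"); X=cloud("wrist",d); Q=(X-s['tcp_pos'])@T
cv2.imwrite("pics/g.png",cv2.resize(p,(800,600)))
hsv=cv2.cvtColor(p,cv2.COLOR_BGR2HSV)
for v in range(150,246,6):
    k=(abs(Q[v,:,1])<.045)&(Q[v,:,0]<.09)&(Q[v,:,0]>-.05)&(d[v]>0)
    if k.any(): print(v,k.sum(),Q[v][k].mean(0).round(4),Q[v][k][:,1].min().round(4),Q[v][k][:,1].max().round(4))
E
```

```text
time_s: 12.45
tcp_pos: [0.5308, -0.1823, 0.2586]
eef_rot: [-108.2, 90.0, 29.9]
contact_force: [0.0, 0.1, -2.6]
gripper_width: 0.0554
time_s: 13.25
tcp_pos: [0.628, 0.0823, 0.2582]
eef_rot: [-108.6, 90.0, 29.2]
contact_force: [2.3, 0.2, -2.0]
gripper_width: 0.0553
time_s: 14.05
tcp_pos: [0.6597, 0.2195, 0.2583]
eef_rot: [-124.0, 90.0, 13.8]
contact_force: [-0.8, -0.9, -0.9]
gripper_width: 0.0559
204 71 [ 0.0505 -0.0018 -0.0128] -0.0295 0.026
210 76 [ 0.0312 -0.0013 -0.0128] -0.0286 0.0261
216 81 [ 0.0135 -0.0007 -0.0132] -0.0287 0.027
222 89 [-0.0028 -0.0008 -0.0138] -0.0287 0.027
228 93 [-0.015  -0.0006 -0.0138] -0.0284 0.0271
234 101 [-0.0256 -0.0008 -0.0138] -0.0287 0.027
240 159 [-0.0308 -0.0003 -0.0122] -0.0439 0.0427Traceback (most recent call last):
  File "ck.py", line 5, in <module>
    print(s['time_s'],t.round(4),"force",s['contact_force'].round(1),"w",s['gripper_width'].round(4),"qd",abs(s['qd']).max().round(2))
                                                                         ^^^^^^^^^^^^^^^^^^^^^^^^
AttributeError: 'float' object has no attribute 'round'
```

View pics/g.png

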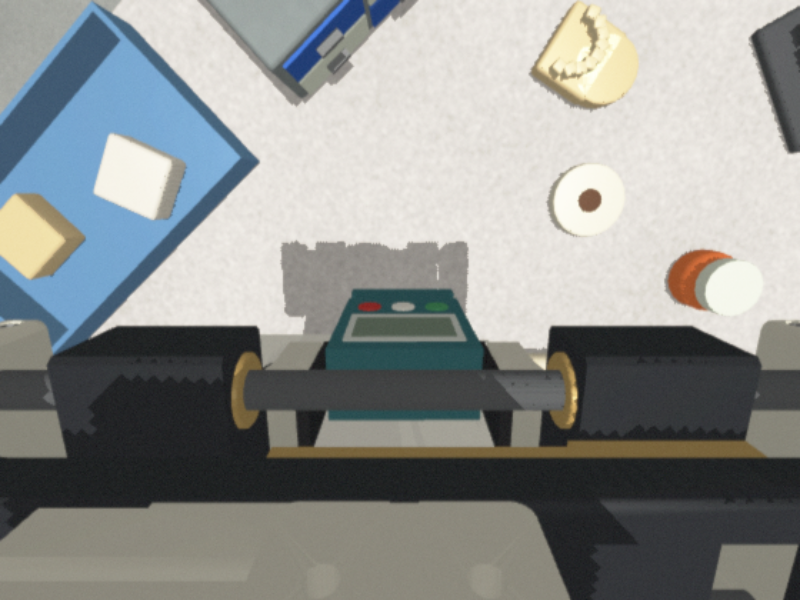

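The timer is held upright with its front towards the camera (buttons at (405,306)), back to the wall. I'll check its height in the grip with the scene camera.

```bash
sed -i "s/s\['gripper_width'\].round(4)/round(s['gripper_width'],4)/" ck.py
python3 ck.py
python3 - <<'E'
from h import *
from numpy import *
s=r.get_state(); T=R.from_euler('xyz',s['eef_rot'],degrees=True).as_matrix()
p,d=r.capture("scene"); X=cloud("scene",d); Q=(X-s['tcp_pos'])@T
cv2.imwrite("s2.png",p)
k=(abs(Q[...,1])<.04)&(abs(Q[...,2])<.03)&(Q[...,0]>-.06)&(Q[...,0]<.1)&(d>0)
q=Q[k]; print(k.sum(),"x max",percentile(q[:,0],[50,90,95,98,100]).round(4),"y",percentile(q[:,1],[2,98]).round(4),"z face",median(q[:,2]).round(4))
uv=proj("scene",s['tcp_pos']+array([[x,0,-.014] for x in (.0485,.0535,.0585,.0635)])@T.T); print(uv.round(1))
u,v=uv[2].astype(int); print([(v+i,p[v+i,u].tolist(),Q[v+i,u].round(3).tolist()) for i in range(-7,6)])
uvt=proj("scene",s['tcp_pos']+T@[-.0375,0,-.014]); print(uvt)
cv2.imwrite("pics/h.png",cv2.resize(p[v-50:v+30,u-50:u+50],(800,640),interpolation=0)[:600])
E
```

```text
14.1 [0.6598 0.2194 0.2583] force [-0.1  0.1 -1.6] w 0.0554 qd 0.2
TCP-S along wall -0.3 out 83.3 z -11.7 mm yaw y -132.24 x axis [ 5.e-04  2.e-04 -1.e+00]
960 x max [-0.012   0.0457  0.0515  0.0556  0.06  ] y [-0.0351  0.0354] z face -0.0097
[[370.5 151.9]
 [370.1 153.2]
 [369.8 154.5]
 [369.5 155.8]]
[(np.int64(147), [39, 38, 17], [0.033, 0.005, -0.01]), (np.int64(148), [39, 37, 16], [0.035, 0.005, -0.011]), (np.int64(149), [39, 38, 16], [0.041, 0.003, -0.01]), (np.int64(150), [39, 38, 18], [0.046, 0.002, -0.009]), (np.int64(151), [39, 37, 16], [0.049, 0.002, -0.01]), (np.int64(152), [40, 39, 19], [0.053, 0.002, -0.01]), (np.int64(153), [50, 51, 41], [0.054, 0.002, -0.012]), (np.int64(154), [69, 73, 71], [0.198, -0.065, 0.086]), (np.int64(155), [78, 84, 85], [0.203, -0.065, 0.086]), (np.int64(156), [79, 86, 88], [0.203, -0.064, 0.082]), (np.int64(157), [81, 87, 89], [0.213, -0.067, 0.086]), (np.int64(158), [81, 87, 89], [0.217, -0.068, 0.085]), (np.int64(159), [80, 86, 88], [0.226, -0.07, 0.088])]
[376.79503925 127.77549511]
```

View pics/h.png

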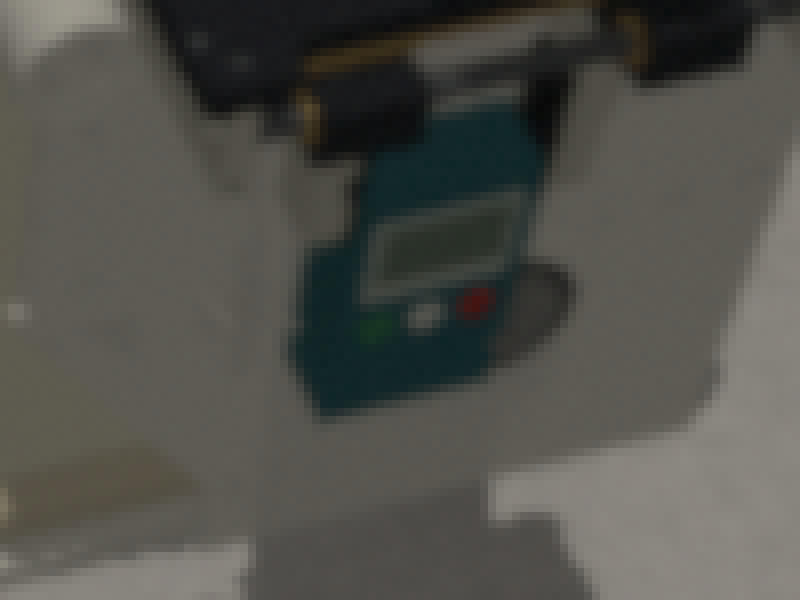

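```bash
python3 -m creep '[[0,0,0,-0.27,0,0.5,50],[0,0,0,0,0,1,50],[0,0,0,0,0,1.5,50],[0,0,0,0,0,1.2,50],[0,0,0,0,0,0.8,50],[0,0,0,0,0,0.3,50],[0,0,0,0,0,0,50],[0,0,0,0,0,0,50]]'
python3 -m creep '[[0,0,0,0,0,0,50],[0,0,0,0,0,0,50]]'; python3 ck.py
```

```text
time_s: 14.95
tcp_pos: [0.6207, 0.2561, 0.2605]
eef_rot: [-163.9, 90.0, -26.1]
contact_force: [0.8, -0.6, -2.3]
gripper_width: 0.0554
time_s: 15.15
tcp_pos: [0.6209, 0.2557, 0.2603]
eef_rot: [87.3, 90.0, -134.9]
contact_force: [-0.3, 0.5, -1.6]
gripper_width: 0.0556
15.15 [0.6209 0.2557 0.2603] force [-0.3  0.5 -1.6] w 0.0556 qd 0.06
TCP-S along wall 0.5 out 30.1 z -9.7 mm yaw y -132.21 x axis [-2.e-04 -2.e-04 -1.e+00]
```

```bash
python3 -m creep '[[0,0,0,-0.07,0.05,0,50],[0,0,0,0,0,0.2,50],[0,0,0,0,0,0.2,50],[0,0,0,0,0,0.2,50],[0,0,0,0,0,0,50]]'; python3 ck.py
python3 -m creep '[[0,0,0,0,0,0.15,50],[0,0,0,0,0,0.15,50],[0,0,0,0,0,0,50]]'; python3 ck.py
```

```text
time_s: 15.65
tcp_pos: [0.6156, 0.2599, 0.2612]
eef_rot: [-66.7, 90.0, 71.2]
contact_force: [-0.5, 0.6, -1.8]
gripper_width: 0.0557
15.65 [0.6156 0.2599 0.2612] force [-0.5  0.6 -1.8] w 0.0557 qd 0.2
TCP-S along wall 0.1 out 23.3 z -8.8 mm yaw y -132.17 x axis [ 0.e+00  1.e-04 -1.e+00]
time_s: 15.95
tcp_pos: [0.6135, 0.2619, 0.2612]
eef_rot: [-81.7, 90.0, 56.1]
contact_force: [0.0, 0.8, -1.3]
gripper_width: 0.0559
15.95 [0.6135 0.2619 0.2612] force [ 0.   0.8 -1.3] w 0.0559 qd 0.29
TCP-S along wall 0.2 out 20.5 z -8.8 mm yaw y -132.17 x axis [ 0.e+00  1.e-04 -1.e+00]
```

```bash
python3 -m creep '[[0,0,0,0,0,0.15,50],[0,0,0,0,0,0.15,50],[0,0,0,0,0,0,50]]'; python3 ck.py
python3 -m creep '[[0,0,0,0,0,0.1,50],[0,0,0,0,0,0.1,50],[0,0,0,0,0,0,50]]'; python3 ck.py
```

```text
time_s: 16.25
tcp_pos: [0.6113, 0.2639, 0.2611]
eef_rot: [-62.6, 90.0, 75.2]
contact_force: [-0.5, -0.5, -1.7]
gripper_width: 0.0551
16.25 [0.6113 0.2639 0.2611] force [-0.5 -0.5 -1.7] w 0.0551 qd 0.21
TCP-S along wall 0.1 out 17.5 z -8.9 mm yaw y -132.17 x axis [ 0.  0. -1.]
time_s: 16.55
tcp_pos: [0.6102, 0.2649, 0.2612]
eef_rot: [-177.6, 90.0, -39.8]
contact_force: [2.2, -1.3, -1.7]
gripper_width: 0.0558
16.55 [0.6102 0.2649 0.2612] force [ 2.2 -1.3 -1.7] w 0.0558 qd 0.17
TCP-S along wall 0.1 out 16.0 z -8.8 mm yaw y -132.18 x axis [ 5.e-04 -4.e-04 -1.e+00]
```

The force rose to 2.5 N only 7 mm past where the head faces would have stopped it. So the heads are in the entry holes and the timer's back is at the wall. I'll back off slightly and pull down.

```bash
python3 -m creep '[[0,0,0,0,0,-0.1,50],[0,0,0,0.2,0,0,50],[0,0,0,0.2,0,0,50],[0,0,0,0.2,0,0,50],[0,0,0,0,0,0,50]]'; python3 ck.py
python3 -m creep '[[0,0,0,0.2,0,0,50],[0,0,0,0.2,0,0,50],[0,0,0,0.2,0,0,50],[0,0,0,0,0,0,50]]'; python3 ck.py
```

```text
time_s: 17.05
tcp_pos: [0.6104, 0.2644, 0.2546]
eef_rot: [64.1, 90.0, -158.1]
contact_force: [-0.3, 0.1, -2.3]
gripper_width: 0.0558
17.05 [0.6104 0.2644 0.2546] force [-0.3  0.1 -2.3] w 0.0558 qd 0.41
TCP-S along wall -0.1 out 16.5 z -15.4 mm yaw y -132.18 x axis [-7.e-04 -3.e-04 -1.e+00]
time_s: 17.45
tcp_pos: [0.6105, 0.2643, 0.2487]
eef_rot: [71.3, 90.0, -150.9]
contact_force: [-0.9, -0.4, -1.3]
gripper_width: 0.0555
17.45 [0.6105 0.2643 0.2487] force [-0.9 -0.4 -1.3] w 0.0555 qd 0.37
TCP-S along wall -0.0 out 16.6 z -21.3 mm yaw y -132.18 x axis [-6.e-04 -3.e-04 -1.e+00]
```

```bash
python3 -m creep '[[0,0,0,0.15,0,0,50],[0,0,0,0.1,0,0,50],[0,0,0,0,0,0,50]]'; python3 ck.py
python3 -m creep '[[0,0,0,0.1,0,0,50],[0,0,0,0.05,0,0,50],[0,0,0,0,0,0,50]]'; python3 ck.py
```

```text
time_s: 17.75
tcp_pos: [0.6106, 0.2644, 0.2465]
eef_rot: [52.5, 90.0, -169.7]
contact_force: [-0.4, -0.6, -2.7]
gripper_width: 0.0557
17.75 [0.6106 0.2644 0.2465] force [-0.4 -0.6 -2.7] w 0.0557 qd 0.21
TCP-S along wall 0.1 out 16.6 z -23.5 mm yaw y -132.18 x axis [-2.e-04 -0.e+00 -1.e+00]
time_s: 18.05
tcp_pos: [0.6106, 0.2644, 0.245]
eef_rot: [68.8, 90.0, -153.4]
contact_force: [0.6, -0.3, -1.4]
gripper_width: 0.0556
18.05 [0.6106 0.2644 0.245 ] force [ 0.6 -0.3 -1.4] w 0.0556 qd 0.11
TCP-S along wall 0.1 out 16.6 z -25.0 mm yaw y -132.18 x axis [-2.e-04 -1.e-04 -1.e+00]
```

```bash
for i in 1 2; do python3 -m creep '[[0,0,0,0.06,0,0,50],[0,0,0,0,0,0,50]]'|grep force; python3 ck.py; done
```

```text
contact_force: [0.6, 0.0, -2.0]
18.25 [0.6106 0.2644 0.2445] force [ 0.6  0.  -2. ] w 0.0555 qd 0.16
TCP-S along wall 0.1 out 16.7 z -25.5 mm yaw y -132.18 x axis [-1.e-04 -0.e+00 -1.e+00]
contact_force: [-0.8, -0.3, -1.2]
18.45 [0.6107 0.2644 0.2442] force [-0.8 -0.3 -1.2] w 0.0557 qd 0.08
TCP-S along wall 0.2 out 16.7 z -25.8 mm yaw y -132.18 x axis [ 4.e-04  1.e-04 -1.e+00]
```

```bash
for i in 1 2 3; do python3 -m creep '[[0,0,0,0.06,0,0,50],[0,0,0,0,0,0,50]]'|grep force; python3 ck.py|head -1; done
```

```text
contact_force: [-1.9, 0.3, 3.1]
18.65 [0.6108 0.2644 0.244 ] force [-1.9  0.3  3.1] w 0.0558 qd 0.1
contact_force: [-2.8, 0.3, 6.2]
18.85 [0.6108 0.2644 0.2438] force [-2.8  0.3  6.2] w 0.0556 qd 0.1
contact_force: [-3.4, 0.3, 7.4]
19.05 [0.6109 0.2644 0.2437] force [-3.4  0.3  7.4] w 0.0555 qd 0.09
```

The upward reaction rose to 7 N at z 0.2437, where the slot tops should meet the screws. I'll relax slightly, release and retreat up.

```bash
python3 -m creep '[[0,0,0,-0.1,0,0,50],[0,0,0,0,0,0,50]]'
python3 -m creep '[[0,0,0,0,0,0,66],[0,0,0,0,0,0,68],[0,0,0,0,0,0,75],[0,0,0,0,0,0,90],[0,0,0,0,0,0,100],[0,0,0,0,0,0,100]]'; python3 ck.py
python3 -m creep '[[0,0,0,-0.5,0,0,100],[0,0,0,-1,0,0,100],[0,0,0,-2,0,0,100],[0,0,0,-3,0,0,100],[0,0,0,-3,0,0,100],[0,0,0,-2,0,-2,100],[0,0,0,0,0,-4,100],[0,0,0,0,0,-4,100]]'
python3 -m creep '[[0,0,0,0,4,-3,100],[0,0,0,0,4,-3,100],[0,0,0,0,4,-1,100],[0,0,0,0,4,0,100],[0,0,0,0,4,0,100],[0,0,0,0,3,0,100],[0,0,0,0,0,0,100],[0,0,0,0,0,0,100]]'
python3 - <<'E'
from h import *
p,d=r.capture("scene"); X=cloud("scene",d); cv2.imwrite("s3.png",p)
S=np.array([.5982,.2755,.27]); u,v=proj("scene",S).astype(int)
cv2.imwrite("pics/i.png",cv2.resize(p[v-40:v+60,u-60:u+60],(720,600),interpolation=3))
a=np.radians(47.87); nx=np.array([np.cos(a),np.sin(a),0]); n=np.array([np.sin(a),-np.cos(a),0])
Q=np.stack([(X-S)@nx,(X-S)@n,X[...,2]-.27],-1); k=(abs(Q[...,0])<.045)&(Q[...,1]>.018)&(Q[...,1]<.05)&(Q[...,2]>-.12)&(d>0)&(abs(Q[...,2])<.12)
q=Q[k]; print(k.sum(),np.percentile(q,[1,50,99],axis=0).round(4))
t=q[abs(q[:,2]-.012)<.003]; print("top pts",len(t),t.mean(0).round(4) if len(t) else "")
f=q[(q[:,2]<.005)&(abs(q[:,0])<.02)]; A=np.c_[f[:,0],f[:,2],np.ones(len(f))]; print("front tilt/yaw (rad)",np.linalg.lstsq(A,f[:,1],rcond=None)[0].round(3))
for nme,b in (("before",cv2.imread("scene.png")),):
    D=cv2.absdiff(cv2.GaussianBlur(b,(5,5),0),cv2.GaussianBlur(p,(5,5),0)).max(2)>40; print("changed px",D.sum())
E
```

```text
time_s: 19.25
tcp_pos: [0.6108, 0.2645, 0.2438]
eef_rot: [-113.6, 89.9, 24.2]
contact_force: [-2.1, 0.5, 5.7]
gripper_width: 0.0554
time_s: 19.85
tcp_pos: [0.6107, 0.2644, 0.243]
eef_rot: [68.6, 90.0, -153.6]
contact_force: [-0.1, -0.1, 0.1]
gripper_width: 0.0836
19.85 [0.6107 0.2644 0.243 ] force [-0.1 -0.1  0.1] w 0.0836 qd 0.16
TCP-S along wall 0.1 out 16.7 z -27.0 mm yaw y -132.18 x axis [-1.e-04 -1.e-04 -1.e+00]
time_s: 20.65
tcp_pos: [0.6855, 0.1972, 0.361]
eef_rot: [-110.2, 89.8, 27.8]
contact_force: [0.3, 1.0, -0.5]
gripper_width: 0.0874
time_s: 21.45
tcp_pos: [0.582, -0.0207, 0.3598]
eef_rot: [-123.9, 89.9, 13.9]
contact_force: [-0.7, -0.2, 0.3]
gripper_width: 0.0873
602 [[-0.0305  0.0184 -0.0835]
 [-0.0028  0.027  -0.027 ]
 [ 0.0253  0.0303  0.0135]]
top pts 87 [-0.0036  0.0238  0.0115]
front tilt/yaw (rad) [-0.004  0.026  0.028]
changed px 33646
```

View pics/i.png

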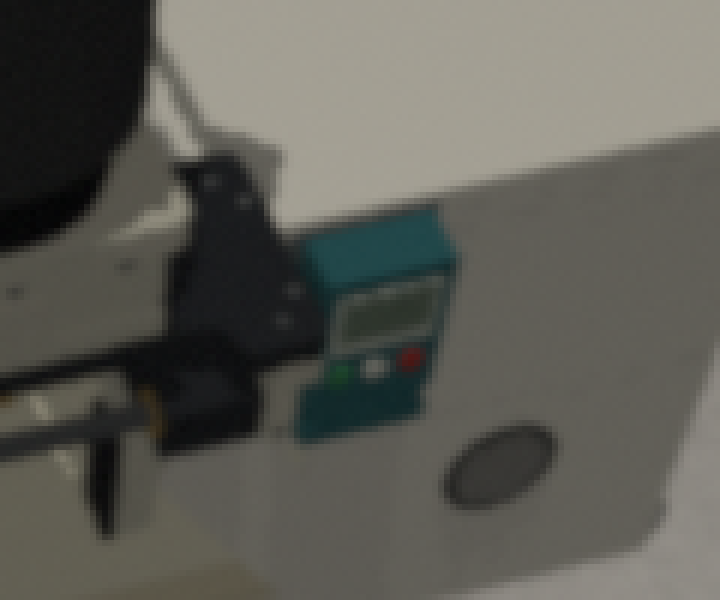

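The timer hangs upright and free of the gripper. The teal box is at (375,320); the gripper beside it in the picture is well in front of it. Its top measures 281.5 mm against 282 expected. One last stillness check, then I'll hand in.

```bash
python3 -m creep '[[0,0,0,0,3,-1,100],[0,0,0,0,3,-1,100],[0,0,0,0,0,0,100],[0,0,0,0,0,0,100],[0,0,0,0,0,0,100]]'
python3 - <<'E'
from h import *
S=np.array([.5982,.2755,.27]); a=np.radians(47.87); nx=np.array([np.cos(a),np.sin(a),0]); n=np.array([np.sin(a),-np.cos(a),0])
for i in range(2):
    p,d=r.capture("scene"); X=cloud("scene",d)
    Q=np.stack([(X-S)@nx,(X-S)@n,X[...,2]-.27],-1); q=Q[(abs(Q[...,0])<.045)&(Q[...,1]>.018)&(Q[...,1]<.05)&(d>0)&(abs(Q[...,2])<.12)]
    print(len(q),np.percentile(q,[1,50,99],axis=0).round(4).tolist())
b=np.load("sceneX.npy")
for (x,y,h) in [(.45,.07,"jar"),(.55,.05,"wheel")]: pass
def cen(P,c,im):pass
old=cv2.imread("scene.png"); 
for q,o in (("stone_cast",0),("denture",0),("mixing_bowl",0),("paste_jar",0),("felt_wheel",0)):
    m=r.look_for(q,"scene"); print(q,m[0] if m else None)
print(r.get_state()['time_s'],r.close_job())
E
```

```text
time_s: 22.0
tcp_pos: [0.5573, -0.0773, 0.3578]
eef_rot: [38.5, 90.0, 176.4]
contact_force: [0.6, -0.7, 0.3]
gripper_width: 0.0874
638 [[-0.0306, 0.0185, -0.0847], [-0.0048, 0.027, -0.0271], [0.0248, 0.0301, 0.0134]]
641 [[-0.031, 0.0187, -0.0841], [-0.0047, 0.0268, -0.0262], [0.0251, 0.0303, 0.0141]]
stone_cast {'rect': [304.2, 250.6, 339.4, 277.9], 'score': 0.79}
denture {'rect': [294.3, 295.9, 312.5, 322.6], 'score': 0.85}
mixing_bowl {'rect': [254.6, 336.9, 299.9, 385.4], 'score': 0.64}
paste_jar {'rect': [238.2, 196.1, 262.9, 223.6], 'score': 0.77}
felt_wheel {'rect': [290.3, 215.6, 315.6, 240.4], 'score': 0.83}
the job is handed in; nothing more can be done
22.35 None
```

The timer is hanging on the hood's two screws, and I handed the job in at 22.35 s. I pulled it straight up out of the stand and brought the keyholes over the screw heads; the back touched the wall at about 2.5 N. Then I drew it down about 17 mm until the screws stopped it with a reaction of about 7 N, released it and backed away.

**Last checks:**
- **Seating:** Before the last move, the scene camera put the timer's top at 281.5 mm (282 expected). In the last pictures its underside was about 186 mm above the bench (186 expected).
- **Upright and still:** Its front leaned about 1.5° from vertical, which is near the camera's error. Two pictures 0.05 s apart agreed within about 1 mm.
- **Contact:** The wrist force at release was about 0 N, and the gripper ended well clear of the timer.
- **Other things on the bench:** The cast, denture, bowl, jar and felt wheel were still found where the first picture showed them. I did not check the bur block or the brush again, but the arm never went near them after the start.

**Disagreements:**
- The wrist and fixed cameras differed by 2–3 mm on the timer's and the screws' positions.
- In the grip, both cameras put the timer's underside 3–5 mm higher than the grasp height implied. I took that as calibration error, and the place where the screws stopped it fitted the grasp height to within about 1 mm.

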